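# Hang the spice tin on the free hook of the carousel

## Robot

A 7-joint arm with a two-finger parallel gripper is mounted at the origin on a cart in front of the work surface, level with it; the furniture and walls round the work are solid. World frame = base frame: x ahead of the robot, y to its left, z up, the work surface at z = 0. Lengths are in m, angles in rad, forces in N, time in s.
With the tool pointing down it reaches from about 0.425 to 0.875 m from the base axis. Payload 8.4 kg.
Tool frame: the origin (TCP) lies on the centre line of the jaws, within the pads' length; the fingertips stand 14 mm ahead of it and the grasp point (between the pads) lies 5 mm behind it; x points along the fingers, y is the direction in which the jaws open and shut, and the axes are right-handed (so a half turn about x gives the same grasp; the last joint's range is limited). The gripper opens to 87 mm and grips with 3 to 60 N. Pads are 19 mm wide; open, the fingers measure 117 mm over their backs; the gripper's body (75 mm by 190 mm) begins 51 mm behind the grasp point.
Start: joints at [-1.345, 0.333, 0.04, 1.465, -0.013, 1.343, -0.059], TCP at [0.207, 0.616, 0.237] pointing down, gripper open.
Joint ranges: [-2.58, 2.58], [-0.38, 2.09], [-1.3, 1.39], [0.25, 2.4], [-1.5, 4.64], [0.08, 2.09], [-2.65, 2.65]. Speed limits (rad/s): [2.22, 2.22, 2.79, 2.79, 3.14, 3.14, 3.14].

## Interface

Orientations are given as a unit quaternion [w, x, y, z].
In Python, from workcell import env gives the robot as it stands.
- The arm moves only by the shell command python3 -m pendant 'ROWS'. ROWS is JSON, one flat list of numbers, 7 for each row, row after row: the opening, from 0 (shut) to 1 (fully open), then the shift along the world's x, y, z in units of 30 mm (1.0 is 30 mm), then the turn, a rotation vector about the world's x, y, z in units of 6 degrees (1.0 is 6 degrees). A call has exactly 5 rows; each row shifts and turns the commanded pose from where the row before left it; what a row does not reach is not made up. A row lasts 1/8 s, in which the tool goes at most 62.5 mm and 10.7 degrees, less where a joint would pass 70% of its speed; a pose out of reach is approached as far as the arm can. A call is refused whole if a number of a shift passes 1 or a number of a turn 1, either way. A call with a gripper value outside its range is refused whole. The fingers move at their own pace and stop on an object; the grip force is fixed at half the most. Time passes only in rows, so rows that do not move let the fingers close, or fill a call up. It gives the time, the measured TCP pose, the force and the opening at its end, in the units of the state.
- env.observe(): the state, without advancing time (a new reading comes with each control period).
- env.capture(name): name is "scene" or "top" or "wrist"; returns the picture (420x560x3 uint8, blue, green, red); there is no depth.
- env.get_calibration(name): a dict with "intrinsics" (3x3 intrinsics, pixels), "R" (3x3) and "t" (3): a world point X has camera coordinates R X + t. Camera axes: x right, y down, z forward; pixel columns grow to the right and rows downward; lengths in m; the calibration is good to about 2 mm. A picture is of the moment at which its call begins: read the wrist's pose just before it. get_calibration takes no time and is no camera call; for the wrist camera it gives the pose at the moment of the call.
- env.close_job(): hands the job in, once; it reports no verdict.
The state is a dict: "clock": time; "joint_positions": joint angles; "joint_vel": joint speeds; "effort": joint torques, N m; "tool_pos": TCP position; "tool_rot": TCP orientation; "ft_force": force on the tool from outside, world axes, zero at the start; "moment": the same for the moment, N m; "grip_width": finger opening in m.
Only numpy, scipy, OpenCV 4.12 (cv2) and the standard library are available. Lean on these libraries where they do the work, as an engineer would, in place of code of your own. Each camera call takes 0.05 s, during which the arm holds its last target. There are 200 camera calls.

## Task

Turn the spice carousel gently by its upright handle, counter-clockwise seen from above, until the free hook has come round to the front and the carousel stands against its stop. Then hang the loose square tin by its wire loop on that hook: push it in past the sprung catch until the loop bears firmly against the shoulder, with a steady push of about 10 N for half a second and never more than 25 N, and let go so that it hangs there, with the catch sprung up again in front of it and the carousel still at its stop. Leave the jar, the salt shaker and the white canister beside it undisturbed.

Things in the scene. Friction and masses are not known exactly. Their poses are not given: they have to be found in the camera images.
- stand: Carousel's fixed stand: dark round foot, diameter 180, with a post. Origin: centre of its underside, z up. Its front is its own -x (bright mark on the rim), toward the robot within 0.25 rad. It carries the turning rack: hub of diameter 40, top 177 high, and four level hooks 90 degrees apart. Three carry fixed tins (out to 98 from the axis, 80 to 158 above the worktop); the fourth is free.
- rack_axis (a point): Point on the carousel's upright turning axis at the height of the hook bars, 150 above the worktop. It does not turn with the rack.
- rack (a joint): Angle of the rack (rad), 0 to 2.0, growing counter-clockwise seen from above. At 2.0 it meets a hard stop, and there the free hook points exactly to the stand's front (-x of the stand). It stays where it is left; turning it takes a torque of about 0.2 N m (about 3 N at the handle).
- handle (a point): Middle of the grip of the upright wooden turning handle: a round pin of diameter 14, standing 50 high on a flat arm (arm's top 26 below this point, pin's top 24 above it), 65 from the turning axis, on the side opposite to the free hook. It turns with the rack.
- hook_home (a point): Where the centre of the loop's top wire lies when the tin is fully home on the free hook: 76 from the turning axis, 5.5 above the bar's axis (wire on the bar, touching the shoulder). Turns with the rack; x points outward along the hook, z up. The shoulder is an upright plate, 10 wide, 7.5 above the bar, its outer face 2 inward of this point; nothing sticks out below the bar.
- hook_tip (a point): Rounded end of the free hook, on the bar's axis, 120 from the turning axis (44 farther out than hook_home). The bar is straight and level, round, diameter 7, axis 150 above the worktop, with no upturned end.
- catch (a joint): Sprung catch on the free hook: a bent leaf, 3 wide, on the bar's top; peak 15 outward of hook_home, 6.5 above the bar's top, slopes of 35 degrees ending 10 either side. Value in m: 0 up, grows as pressed down, at most 0.007; takes 1.5 N at first, 3.5 N when flush. The loop pushed along the hook presses it down (about 3 to 8 N along the hook); behind the loop it springs up.
- spice_tin: The loose tin to hang: square, brushed metal, 44 x 44 x 60 high, with a wire loop upright over its lid; about 0.1 to 0.16 kg. Origin: centre of its underside, z up. It stands on the worktop left or right in front of the carousel.
- tin_center (a point): Centre of the loose tin's body, 30 above its underside. The loop stands in the tin's own y-z plane, so that a hook passes through it along the tin's x axis (either way); grasped across the two faces at +y and -y, the fingers leave the hook's way free.
- tin_loop (a point): Centre of the loop's straight top wire (along the tin's y), on the wire's axis, 75 above the tin's underside. Wire diameter 4. The opening below it is 13 high (from the lid's top, 60 above the underside, to the wire) and 26 wide, so the bar has 6 to spare in height; the raised catch always touches the wire on the way in.
- jar: Bystander: spice jar with a dark blue cap, diameter 46, 85 high, in front of the carousel on the side away from the loose tin. Origin: centre of its underside.
- salt: Bystander: conical salt shaker with a red top, diameter 57, 94 high, left of the carousel. Origin: centre of its underside.
- canister: Bystander: plain white round canister, diameter 64, 92 high, right of the carousel. Origin: centre of its underside.
Not all that is in view belongs to the job. Leave any turquoise look-alike of the spice_tin alone.

How it is judged:
By the outcome, as a careful person would: the job done as asked, in the order asked, and still so for the second after the job is handed in, with the robot touching nothing.
It also fails if it takes over 72 s, if anything falls off the work surface, if the arm or the gripper's body presses on something with over 40 N, if the wrist force passes 120 N, or if a joint passes its speed limit or range.

## Working session

There is one attempt and no reset: what is moved stays moved. The work goes in short steps, Python scripts to look and compute and a shell command to move; the robot and the scene stay as the last step left them, time stands still between calls to the robot, and variables do not carry over. Pictures are saved under pics/ and viewed, about 8 in all and at most 12, crops included, and the job is handed in when it is done.

```bash
ls; mkdir -p pics; python3 - <<'E'
from workcell import env
import cv2,numpy as np
np.set_printoptions(precision=4,suppress=True)
s=env.observe()
for k,v in s.items(): print(k,np.round(v,3))
for n in("scene","top"):
    im=env.capture(n); cv2.imwrite(f"pics/{n}0.png",im)
    c=env.get_calibration(n); print(n,c["intrinsics"],c["R"],c["t"],-np.array(c["R"]).T@c["t"])
E
```

```text
pics
clock 0.0
joint_positions [-1.345  0.334  0.04   1.466 -0.013  1.343 -0.058]
joint_vel [ 0.001  0.     0.    -0.    -0.    -0.001 -0.001]
effort [ -0.    -65.636   1.335 -40.381  -0.06    0.044   0.   ]
tool_pos [0.207 0.616 0.236]
tool_rot [ 0.698  0.114  0.698 -0.115]
ft_force [-0.685 -0.571 -0.407]
moment [-0.009 -0.024 -0.02 ]
grip_width 0.087
scene [[397.945    0.     277.7518]
 [  0.     397.945  214.0549]
 [  0.       0.       1.    ]] [[ 0.7749  0.6321 -0.0032]
 [ 0.5267 -0.6484 -0.5497]
 [-0.3495  0.4243 -0.8354]] [-0.3904 -0.2109  1.3003] [ 0.8681 -0.4417  0.9691]
top [[535.2522   0.     290.0999]
 [  0.     535.2522 224.1912]
 [  0.       0.       1.    ]] [[-0.0121 -0.9998 -0.0126]
 [-0.9943  0.0134 -0.1055]
 [ 0.1056  0.0113 -0.9943]] [-0.0059  0.5595  1.8146] [ 0.3645 -0.0339  1.8633]
```

View pics/scene0.png

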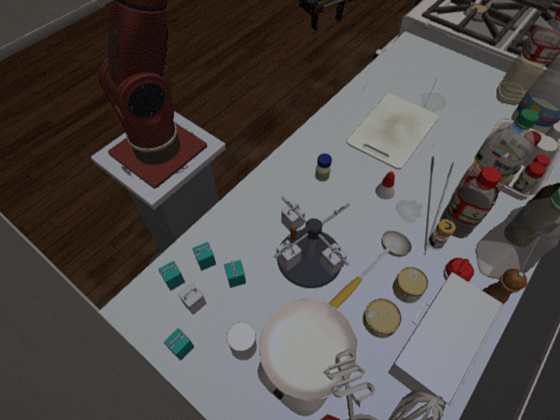

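View pics/top0.png

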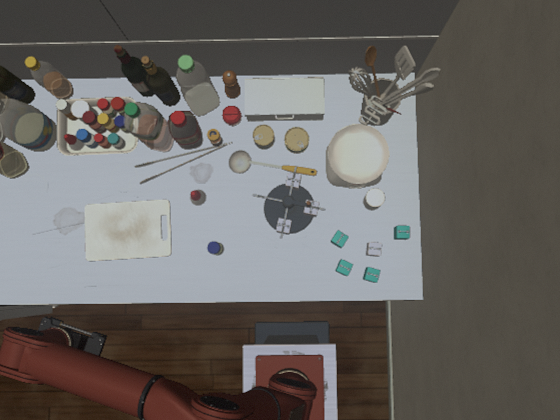

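Top view: the carousel is at (289,208) and the free hook points left to about (255,196). The loose grey tin is at (375,249), among turquoise look-alikes at (340,239), (344,267), (372,274) and (402,232). The jar is at (215,247), the salt at (196,197) and the canister at (375,198). Next, one close crop.

```bash
python3 - <<'E'
import cv2,numpy as np
a=cv2.imread("pics/top0.png")[165:290,240:420]; b=cv2.imread("pics/scene0.png")[190:350,150:370]
a=cv2.resize(a,None,fx=4.3,fy=4.3,interpolation=cv2.INTER_CUBIC)
cv2.imwrite("pics/c_top.png",a)
b=cv2.resize(b,None,fx=3.6,fy=3.6,interpolation=cv2.INTER_CUBIC)
b=np.clip(b*1.3,0,255).astype('uint8')
cv2.imwrite("pics/c_scene.png",b)
E
```

```text
(no output)
```

View pics/c_top.png

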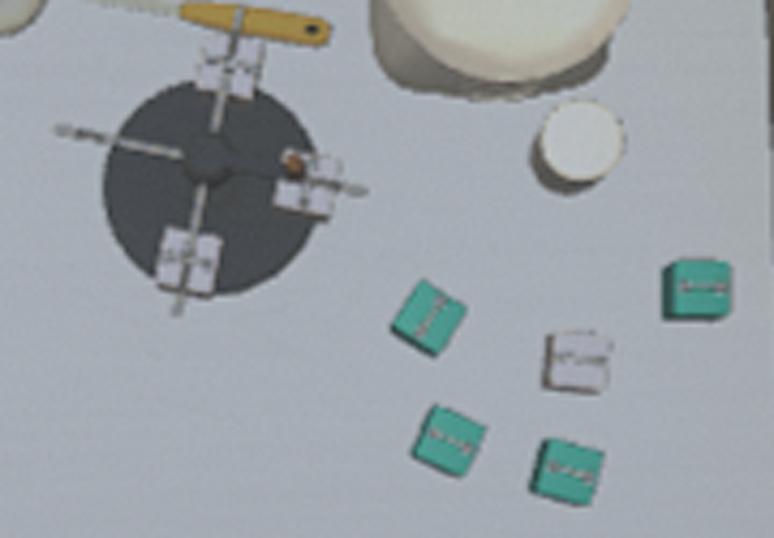

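View pics/c_scene.png

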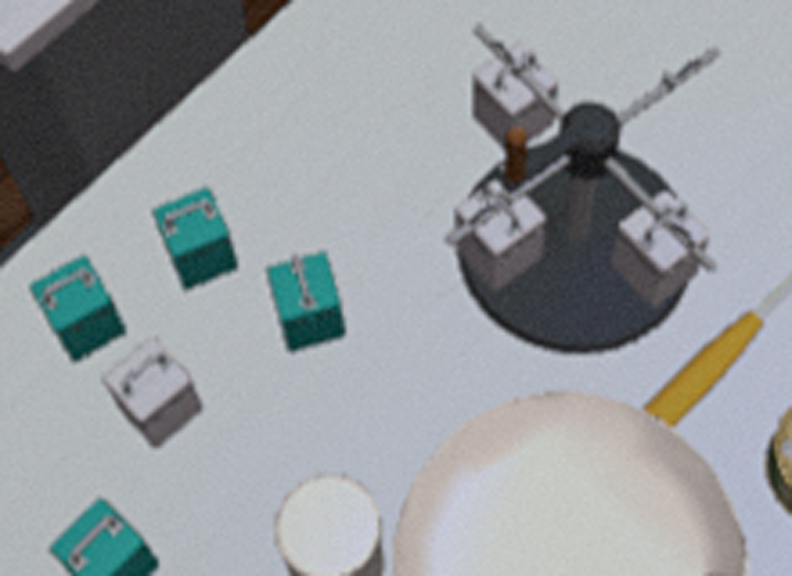

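```bash
cat > h.py <<'E'
from workcell import env
import cv2,numpy as np
np.set_printoptions(precision=4,suppress=True)
def ray(n,p,c=None):
    c=c or env.get_calibration(n); R=np.array(c["R"]);K=np.array(c["intrinsics"])
    d=R.T@np.linalg.solve(K,[p[0],p[1],1]); return -R.T@np.array(c["t"]),d/np.linalg.norm(d)
def onz(n,p,z,c=None):
    o,d=ray(n,p,c); return (o+d*(z-o[2])/d[2])
def tri(a,b):
    (o1,d1),(o2,d2)=ray(*a),ray(*b)
    s=np.linalg.lstsq(np.c_[d1,-d2],o2-o1,rcond=None)[0]
    p,q=o1+d1*s[0],o2+d2*s[1]; return (p+q)/2,np.linalg.norm(p-q)
def proj(n,X):
    c=env.get_calibration(n); x=np.array(c["R"])@X+c["t"]; x=np.array(c["intrinsics"])@x; return x[:2]/x[2]
E
python3 - <<'E'
from h import *
T=lambda x,y:("top",(240+(x+.5)/4.3-.5,165+(y+.5)/4.3-.5)); S=lambda x,y:("scene",(150+(x+.5)/3.6-.5,190+(y+.5)/3.6-.5))
print("handle top",tri(T(293,158),S(516,132)))
print("hub177",onz(*T(208,155),.177),onz(*S(590,122),.177),tri(T(208,155),S(590,122)))
print("tip",tri(T(60,131),S(717,52)),onz(*T(60,131),.15),onz(*S(717,52),.15))
for q in[(365,190),(178,310),(237,20)]: print("hooktips",onz(*T(*q),.15))
print("loop",tri(T(581,358),S(143,372)),onz(*T(581,358),.075),onz(*S(143,372),.075))
print("loopends",onz(*T(557,357),.075),onz(*T(605,359),.075),onz(*S(122,389),.075),onz(*S(163,358),.075))
im=cv2.imread("pics/top0.png")
# lid of tin
for n,l in(("top",(365,235,390,262)),):
    g=cv2.imread(f"pics/{n}0.png"); x0,y0,x1,y1=l
# foot disc
hsv=cv2.cvtColor(im,cv2.COLOR_BGR2GRAY)
m=np.zeros(hsv.shape,np.uint8); m[170:245,255:325]=(hsv[170:245,255:325]<95)
c=max(cv2.findContours(m,0,1)[0],key=cv2.contourArea); c=cv2.convexHull(c)
e=cv2.minEnclosingCircle(c); print("foot",e,onz("top",e[0],.012))
for nm,q in dict(jar=(215,247),salt=(196,197),can=(375,198)).items(): print(nm,onz("top",q,.09))
for q in[(430,318),(450,440),(567,472),(698,290)]: print("turq",onz(*T(*q),.06))
print("fryingpan edge",onz("top",(328,160),.05))
for q in [(610,337),(546,330),(544,388),(606,393)]: print("lidc",onz(*T(*q),.06))
E
```

```text
handle top (array([ 0.6068, -0.0712,  0.2335]), np.float64(0.0020794443960813853))
hub177 [ 0.6191 -0.0089  0.177 ] [ 0.6186 -0.0072  0.177 ] (array([ 0.619 , -0.0087,  0.1793]), np.float64(0.000802420079337408))
tip (array([0.6442, 0.1039, 0.1557]), np.float64(0.005192721784806709)) [0.643  0.1028 0.15  ] [0.6446 0.1096 0.15  ]
hooktips [ 0.595 -0.126  0.15 ]
hooktips [0.5065 0.0152 0.15  ]
hooktips [ 0.7261 -0.0317  0.15  ]
loop (array([ 0.4717, -0.2948,  0.0732]), np.float64(0.0012408590962933238)) [ 0.4712 -0.2951  0.075 ] [ 0.4728 -0.2946  0.075 ]
loopends [ 0.4723 -0.2765  0.075 ] [ 0.4702 -0.3137  0.075 ] [ 0.4707 -0.3116  0.075 ] [ 0.476  -0.2793  0.075 ]
foot ((289.8559265136719, 208.48304748535156), 25.9749813079834) [ 0.6163 -0.0127  0.012 ]
jar [0.4801 0.2367 0.09  ]
salt [0.649  0.3011 0.09  ]
can [ 0.6371 -0.2986  0.09  ]
turq [ 0.5051 -0.1799  0.06  ]
turq [ 0.4094 -0.1934  0.06  ]
turq [ 0.3834 -0.2839  0.06  ]
turq [ 0.5243 -0.3904  0.06  ]
fryingpan edge [ 0.7779 -0.1467  0.05  ]
lidc [ 0.4883 -0.3204  0.06  ]
lidc [ 0.4944 -0.2705  0.06  ]
lidc [ 0.449  -0.2677  0.06  ]
lidc [ 0.4445 -0.316   0.06  ]
```

Candidates: the free square metal tin is grey, at top (375,249). The turquoise ones and the three tins on the rack are not it. The loop wire runs along world y at (0.471,-0.295). The axis is at about (0.618,-0.009), the free hook at about 78°, and the handle at (0.607,-0.071) with its top at 0.2335. I'm moving above the handle with the jaws turned tangential.

```bash

python3 -m pendant '[0.4,0.53,-0.92,0.1,0,0,-0.55, 0.4,0.53,-0.92,0.1,0,0,-0.55, 0.4,0.53,-0.92,0.1,0,0,-0.55, 0.4,0.53,-0.92,0.1,0,0,-0.55, 0.4,0.53,-0.92,0.1,0,0,-0.55]' | tail -3
python3 -m pendant '[0.4,0.53,-0.92,0.1,0,0,-0.55, 0.4,0.53,-0.92,0.1,0,0,-0.55, 0.4,0.53,-0.92,0.1,0,0,-0.55, 0.4,0.53,-0.92,0.1,0,0,-0.55, 0.4,0.53,-0.92,0.1,0,0,-0.55]' >/dev/null
python3 -m pendant '[0.4,0.53,-0.92,0.1,0,0,-0.55, 0.4,0.53,-0.92,0.1,0,0,-0.55, 0.4,0.53,-0.92,0.1,0,0,-0.55, 0.4,0.53,-0.92,0.1,0,0,-0.55, 0.4,0.53,-0.92,0.1,0,0,-0.55]' >/dev/null
python3 -m pendant '[0.4,0.53,-0.92,0.1,0,0,-0.55, 0.4,0.53,-0.92,0.1,0,0,-0.55, 0.4,0.53,-0.92,0.1,0,0,-0.55, 0.4,0.53,-0.92,0.1,0,0,-0.55, 0.4,0.53,-0.92,0.1,0,0,-0.55]' | tail -3
python3 -m pendant '[0.4,0.53,-0.92,0.1,0,0,-0.55, 0.4,0.53,-0.92,0.1,0,0,-0.55, 0.4,0.53,-0.92,0.1,0,0,-0.55, 0.4,0.53,-0.92,0.1,0,0,-0.55, 0.4,0,0,0,0,0,0]' | tail -3
cat >> h.py <<'E'
from scipy.spatial.transform import Rotation as Ro
def st():
    s=env.observe(); R=Ro.from_quat(np.roll(s["tool_rot"],-1)).as_matrix()
    print("t %.2f"%s["clock"],"pos",np.array(s["tool_pos"]),"fing",R[:,0],"jawyaw %.1f"%np.degrees(np.arctan2(R[1,1],R[0,1])),"f",np.array(s["ft_force"]),"m",np.array(s["moment"]),"w %.4f"%s["grip_width"],"j",np.round(s["joint_positions"],2)); return s
E
python3 -c "
from h import *
st(); c=env.get_calibration('wrist'); cv2.imwrite('pics/w1.png',env.capture('wrist'))
for P in ([.607,-.0712,.2335],[.618,-.009,.177],[.607,-.0712,.1835]): print(proj('wrist',P))"
```

```text
tool_rot: [0.674, 0.214, 0.674, -0.214]
ft_force: [0.1, 0.4, -0.3]
grip_width: 0.045
tool_rot: [0.522, 0.477, 0.522, -0.477]
ft_force: [-0.0, -0.0, -0.1]
grip_width: 0.0344
tool_rot: [-0.464, -0.534, -0.463, 0.535]
ft_force: [-0.4, -0.3, 0.2]
grip_width: 0.0346
t 3.23 pos [ 0.5899 -0.0501  0.3085] fing [ 0.     -0.0022 -1.    ] jawyaw -8.2 f [-0.4087 -0.2873  0.238 ] m [-0.0524  0.0651 -0.0183] w 0.0346 j [-0.6   0.21  0.73  1.53 -0.14  1.45 -0.01]
[305.9348 250.1362]
[304.7165 148.2611]
[300.8093 225.9099]
```

View pics/w1.png

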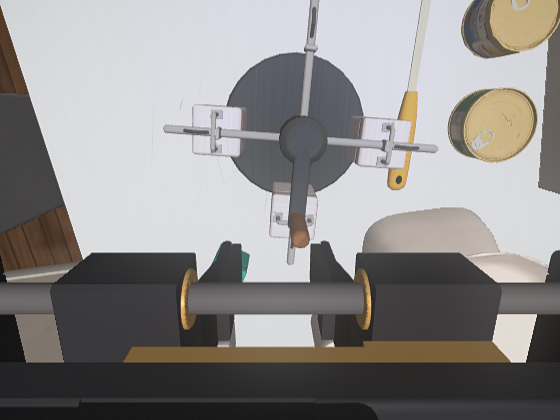

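The wrist view shows the hub at (303,138), the pin top at (300,239), and hook tips at (167,128), (436,148) and (291,262). The path down to the pin is clear. I'm refining the positions from these pixels.

```bash
python3 -c "
from h import *
w='wrist'
a=onz(w,(303,138),.177);h=onz(w,(300,239),.2335)
print('hub',a,'pin',h)
for q in((167,128),(436,148),(291,262)): t=onz(w,q,.15);print(t,np.degrees(np.arctan2(*(t-a)[1::-1])))
d=h-a;print(np.hypot(*d[:2]),np.degrees(np.arctan2(d[1],d[0])))
s=st();p=np.array(s['tool_pos']); print('units',([h[0],h[1],.210]-p)/.03)
"
```

```text
hub [ 0.6176 -0.0008  0.177 ] pin [ 0.6039 -0.0625  0.2335]
[0.5047 0.0211 0.15  ] 169.03002058113637
[ 0.7333 -0.0281  0.15  ] -13.28083097028345
[ 0.5943 -0.1184  0.15  ] -101.20764105831631
0.06313556790671199 -102.49705574418059
t 3.27 pos [ 0.5894 -0.0482  0.3083] fing [-0.0005 -0.0011 -1.    ] jawyaw -8.0 f [-0.2     0.2866 -0.0506] m [-0.0605  0.0784  0.0289] w 0.0342 j [-0.6   0.21  0.72  1.53 -0.14  1.45 -0.01]
units [ 0.4832 -0.4767 -3.2778]
```

```bash
python3 -c "
from h import *
w='wrist'
s=st();c=env.get_calibration(w);im=env.capture(w);st()
old=cv2.imread('pics/w1.png'); g=lambda i:cv2.cvtColor(i,6)[0:245,150:440].astype(np.float32)
sh,r=cv2.phaseCorrelate(g(old),g(im));print('shift',sh,r)
sh=np.array(sh)
f=lambda q,z:onz(w,np.array(q)+sh,z,c)
a=f((303,138),.177);h=f((300,239),.2335)
print('hub',a,'pin',h)
print('tin tops', proj('top',np.array(a)),proj('scene',np.array(a)),proj('top',np.array(h)),proj('scene',np.array(h)))
"
```

```text
t 3.27 pos [ 0.5894 -0.0482  0.3083] fing [-0.0005 -0.0011 -1.    ] jawyaw -8.0 f [-0.2     0.2866 -0.0506] m [-0.0605  0.0784  0.0289] w 0.0342 j [-0.6   0.21  0.72  1.53 -0.14  1.45 -0.01]
t 3.33 pos [ 0.5892 -0.0468  0.3082] fing [-0.0007 -0.0004 -1.    ] jawyaw -7.9 f [0.1043 0.2621 0.6032] m [-0.0353  0.0179  0.0103] w 0.0348 j [-0.6   0.21  0.72  1.53 -0.14  1.45 -0.01]
shift (0.7460764702266829, 1.528716915470568) 1.0499151426188151
hub [ 0.618  -0.0021  0.177 ] pin [ 0.6043 -0.0636  0.2335]
tin tops [285.8419 201.0186] [314.6122 221.9725] [305.5333 202.4334] [294.6996 223.3452]
```

```bash

python3 -m pendant '[0.4,0.55,-0.7,0,0,0,-0.5, 0.4,0,0,-1,0,0,-0.2, 0.4,0,0,-1,0,0,0, 0.4,0,0,-0.8,0,0,0, 0.4,0,0,-0.4,0,0,0]'
python3 -c "
from h import *
st(); st(); cv2.imwrite('pics/w2.png',env.capture('wrist')); st()"
```

```text
clock: 3.95
tool_pos: [0.6049, -0.0661, 0.2112]
tool_rot: [-0.445, -0.549, -0.446, 0.55]
ft_force: [-0.1, 0.4, 0.6]
grip_width: 0.0348
t 3.95 pos [ 0.6049 -0.0661  0.2112] fing [-0.0018  0.0006 -1.    ] jawyaw -11.9 f [-0.0848  0.3726  0.5867] m [-0.1019  0.0091 -0.0088] w 0.0348 j [-0.55  0.31  0.73  1.63 -0.22  1.28  0.01]
t 3.95 pos [ 0.6049 -0.0661  0.2112] fing [-0.0018  0.0006 -1.    ] jawyaw -11.9 f [-0.0848  0.3726  0.5867] m [-0.1019  0.0091 -0.0088] w 0.0348 j [-0.55  0.31  0.73  1.63 -0.22  1.28  0.01]
t 4.00 pos [ 0.6046 -0.0662  0.2104] fing [-0.0026  0.0004 -1.    ] jawyaw -11.9 f [-0.468  -0.2465 -1.6742] m [-0.0939  0.0888 -0.0015] w 0.0347 j [-0.55  0.31  0.73  1.63 -0.22  1.28  0.01]
```

View pics/w2.png

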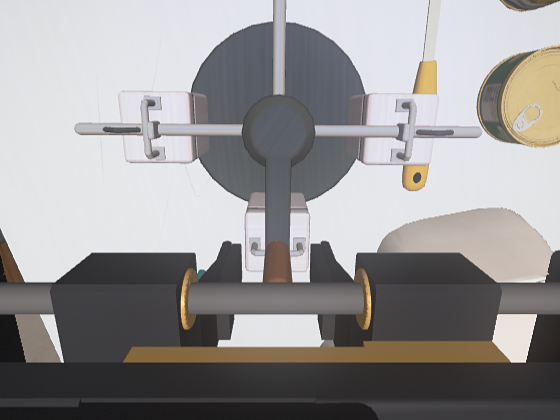

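The pin sits between the pads and the jaws are aligned (hook at about 78.1°). I'm working out the arc shifts.

```bash
python3 -c "
from h import *
c=env.get_calibration('wrist'); print('hub',onz('wrist',(278,130.5),.177,c))
t=np.radians(-101.9+3.6*np.arange(33)); p=.065*np.c_[np.cos(t),np.sin(t)]
print(np.round(np.diff(p,axis=0)/.03,3).tolist())"
```

```text
hub [ 0.6185 -0.0044  0.177 ]
[[0.134, -0.024], [0.135, -0.015], [0.136, -0.007], [0.136, 0.002], [0.136, 0.01], [0.135, 0.019], [0.133, 0.027], [0.131, 0.035], [0.129, 0.044], [0.126, 0.052], [0.122, 0.059], [0.118, 0.067], [0.114, 0.074], [0.109, 0.081], [0.104, 0.088], [0.098, 0.094], [0.092, 0.1], [0.085, 0.106], [0.079, 0.111], [0.072, 0.116], [0.064, 0.12], [0.056, 0.124], [0.049, 0.127], [0.04, 0.13], [0.032, 0.132], [0.024, 0.134], [0.015, 0.135], [0.007, 0.136], [-0.002, 0.136], [-0.01, 0.136], [-0.019, 0.135], [-0.027, 0.133]]
```

```bash

python3 -m pendant '[0.2,0,0,0,0,0,0, 0.2,0,0,0,0,0,0, 0.2,0,0,0,0,0,0, 0.2,0.134,-0.024,0,0,0,0.6, 0.2,0.135,-0.015,0,0,0,0.6]'
python3 -m pendant '[0.2,0.136,-0.007,0,0,0,0.6, 0.2,0.136,0.002,0,0,0,0.6, 0.2,0.136,0.01,0,0,0,0.6, 0.2,0.135,0.019,0,0,0,0.6, 0.2,0.133,0.027,0,0,0,0.6]'
```

```text
clock: 4.62
tool_pos: [0.6133, -0.0685, 0.2131]
tool_rot: [-0.479, -0.52, -0.479, 0.52]
ft_force: [-3.7, 0.6, 2.5]
grip_width: 0.0181
clock: 5.25
tool_pos: [0.6336, -0.0672, 0.213]
tool_rot: [0.554, 0.439, 0.555, -0.439]
ft_force: [-3.4, -0.0, 2.5]
grip_width: 0.0173
```

```bash

python3 -m pendant '[0.2,0.131,0.035,0,0,0,0.6, 0.2,0.129,0.044,0,0,0,0.6, 0.2,0.126,0.052,0,0,0,0.6, 0.2,0.122,0.059,0,0,0,0.6, 0.2,0.118,0.067,0,0,0,0.6]'
python3 -m pendant '[0.2,0.114,0.074,0,0,0,0.6, 0.2,0.109,0.081,0,0,0,0.6, 0.2,0.104,0.088,0,0,0,0.6, 0.2,0.098,0.094,0,0,0,0.6, 0.2,0.092,0.1,0,0,0,0.6]'
python3 -m pendant '[0.2,0.085,0.106,0,0,0,0.6, 0.2,0.079,0.111,0,0,0,0.6, 0.2,0.072,0.116,0,0,0,0.6, 0.2,0.064,0.12,0,0,0,0.6, 0.2,0,0,0,0,0,0]'
python3 -c "
from h import *
st()"
```

```text
clock: 5.88
tool_pos: [0.6523, -0.0597, 0.213]
tool_rot: [0.616, 0.347, 0.617, -0.347]
ft_force: [-4.1, -1.9, 2.7]
grip_width: 0.0173
clock: 6.5
tool_pos: [0.6677, -0.0468, 0.2129]
tool_rot: [0.663, 0.246, 0.663, -0.246]
ft_force: [-4.7, -1.4, 1.8]
grip_width: 0.0174
clock: 7.12
tool_pos: [0.6771, -0.0329, 0.2128]
tool_rot: [0.688, 0.162, 0.688, -0.162]
ft_force: [-2.4, -0.9, 0.5]
grip_width: 0.017
t 7.12 pos [ 0.6771 -0.0329  0.2128] fing [-0.0001 -0.0002 -1.    ] jawyaw 63.6 f [-2.4192 -0.8797  0.5485] m [-0.1672  0.2299 -0.0076] w 0.0170 j [-0.35  0.43  0.46  1.44 -0.19  1.32  1.23]
```

```bash

python3 -m pendant '[0.2,0.056,0.124,0,0,0,0.6, 0.2,0.049,0.127,0,0,0,0.6, 0.2,0.04,0.13,0,0,0,0.6, 0.2,0.016,0.066,0,0,0,0.3, 0.2,0.014,0.067,0,0,0,0.3]'
python3 -m pendant '[0.2,0.012,0.067,0,0,0,0.3, 0.2,0.01,0.067,0,0,0,0.3, 0.2,0.007,0.068,0,0,0,0.3, 0.2,0.005,0.068,0,0,0,0.3, 0.2,0.003,0.068,0,0,0,0.3]'
```

```text
clock: 7.75
tool_pos: [0.6823, -0.0177, 0.2127]
tool_rot: [0.703, 0.074, 0.703, -0.074]
ft_force: [-3.4, -1.7, 1.4]
grip_width: 0.0176
clock: 8.38
tool_pos: [0.6822, -0.0138, 0.2126]
tool_rot: [0.706, 0.017, 0.708, -0.023]
ft_force: [-9.5, -20.9, 3.6]
grip_width: 0.0175
```

```bash

python3 -m pendant '[0.2,0,-0.1,0,0,0,-0.3, 0.2,0,-0.07,0,0,0,-0.3, 0.35,0,0,0,0,0,0, 0.5,0,0,0,0,0,0, 0.5,0,0,0,0,0,0]'
python3 -m pendant '[0.5,0,0,1,0,0,0, 0.5,0,0,1,0,0,0, 0.5,-0.7,0,1,0,0,0, 0.5,-1,0,0.5,0,0,0, 0.5,0,0,0,0,0,0]'
python3 -c "
from h import *
st();im=env.capture('top');cv2.imwrite('pics/top1.png',im)
c=env.get_calibration('wrist');w=env.capture('wrist');st()
b=env.capture('scene')
a=cv2.resize(im[165:245,230:340],None,fx=3.5,fy=3.5,interpolation=2);b=cv2.resize(b[180:300,250:370],None,fx=3.3,fy=3.3,interpolation=2)
cv2.imwrite('pics/w3.png',w)
H=max(a.shape[0],b.shape[0]);o=np.zeros((H,a.shape[1]+b.shape[1],3),np.uint8);o[:a.shape[0],:a.shape[1]]=a;o[:b.shape[0],a.shape[1]:]=b
cv2.imwrite('pics/c3.png',o);print(a.shape)"
```

```text
clock: 9.0
tool_pos: [0.6839, -0.0112, 0.2126]
tool_rot: [0.706, 0.04, 0.706, -0.04]
ft_force: [0.2, -0.5, 0.1]
grip_width: 0.0388
clock: 9.62
tool_pos: [0.6322, -0.012, 0.3199]
tool_rot: [0.707, 0.041, 0.705, -0.04]
ft_force: [0.9, 0.1, 0.1]
grip_width: 0.0435
t 9.62 pos [ 0.6322 -0.012   0.3199] fing [ 0.0036  0.0013 -1.    ] jawyaw 83.4 f [0.9075 0.0937 0.1138] m [ 0.0223 -0.0043  0.008 ] w 0.0435 j [-0.37  0.28  0.41  1.4  -0.11  1.49  1.49]
t 9.72 pos [ 0.6328 -0.0116  0.3176] fing [ 0.0007  0.0006 -1.    ] jawyaw 83.4 f [ 0.3518 -0.3847  0.1404] m [ 0.0608 -0.0361 -0.0275] w 0.0434 j [-0.37  0.28  0.41  1.4  -0.11  1.49  1.49]
(280, 385, 3)
```

View pics/w3.png

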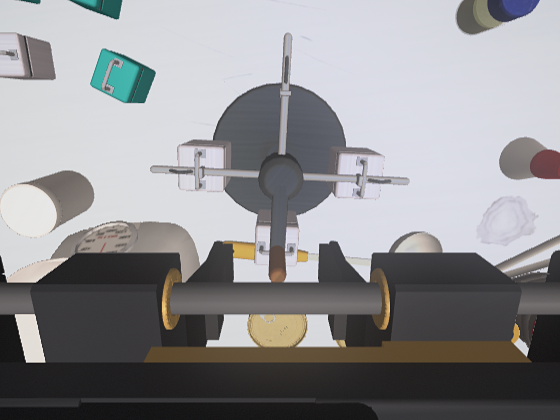

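The wrist view shows the free hook pointing to the front: tip (288,36), hub (281,175), side hook tips (153,169) and (407,181), shoulder (285,93). I'm measuring it.

```bash
python3 -c "
from h import *
w='wrist'
st();c=env.get_calibration(w);im=env.capture(w);st()
old=cv2.imread('pics/w3.png'); g=lambda i:cv2.cvtColor(i,6)[0:235,100:440].astype(np.float32)
sh,r=cv2.phaseCorrelate(g(old),g(im));print('shift',sh,r);sh=np.array(sh)
f=lambda q,z:onz(w,np.array(q)+sh,z,c)
P=dict(hub=f((281,175),.177),tip=f((288,35),.15),l=f((151,169),.15),r=f((409,181),.15),sh=f((285,93),.155),pin=f((278,275),.2335),can=f((30,206),.092))
for k,v in P.items():print(k,v)
d=P['r']-P['l'];print('l-r ang',np.degrees(np.arctan2(d[1],d[0]))+90,np.linalg.norm(d))
for k in('hub','tip'): print(k,proj('top',P[k]),proj('scene',P[k]))
"
```

```text
t 9.78 pos [ 0.6328 -0.0116  0.3169] fing [-0.0003  0.0002 -1.    ] jawyaw 83.4 f [-0.0725  0.2694 -0.442 ] m [ 0.001   0.0017 -0.0189] w 0.0437 j [-0.37  0.28  0.41  1.4  -0.11  1.49  1.49]
t 9.82 pos [ 0.6329 -0.0117  0.3166] fing [-0.001  -0.0001 -1.    ] jawyaw 83.4 f [-0.5053  0.2714 -0.1704] m [0.0141 0.0189 0.0331] w 0.0434 j [-0.37  0.28  0.41  1.4  -0.11  1.49  1.49]
shift (0.09706594693250281, 0.5471933540603828) 1.0115023975019102
hub [ 0.6133 -0.0051  0.177 ]
tip [0.5028 0.0132 0.15  ]
l [ 0.5995 -0.1227  0.15  ]
r [0.6376 0.1113 0.15  ]
sh [0.5479 0.0058 0.155 ]
pin [ 0.6758 -0.0151  0.2335]
can [ 0.6331 -0.2877  0.092 ]
l-r ang 170.7654598774251 0.23703087036036588
hub [286.8181 202.4908] [312.2032 221.7417]
tip [281.6527 237.8408] [280.5851 199.3467]
```

View pics/c3.png

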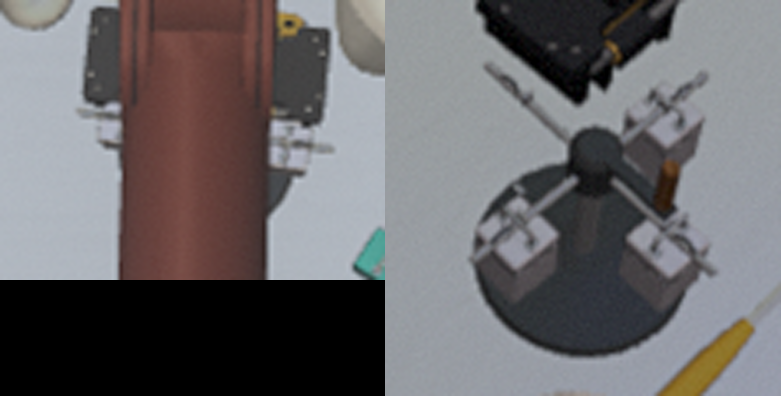

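The carousel stands at its stop, with the hook at about 171°. Now to the tin.

```bash

python3 -m pendant '[0.75,-0.54,-0.94,0,0,0,0, 0.75,-0.54,-0.94,0,0,0,0, 0.75,-0.54,-0.94,0,0,0,0, 0.75,-0.54,-0.94,0,0,0,0, 0.75,-0.54,-0.94,0,0,0,0.2]' >/dev/null
python3 -m pendant '[0.75,-0.54,-0.94,-0.6,0,0,0, 0.75,-0.54,-0.94,-0.6,0,0,0, 0.75,-0.54,-0.94,-0.6,0,0,0, 0.75,-0.54,-0.94,-0.6,0,0,0, 0.75,-0.54,-0.94,-0.6,0,0,0]' >/dev/null
python3 -m pendant '[0.75,0,0,0,0,0,0, 0.75,0,0,0,0,0,0, 0.75,0,0,0,0,0,0, 0.75,0,0,0,0,0,0, 0.75,0,0,0,0,0,0]' >/dev/null
python3 -c "
from h import *
st();print(proj('wrist',np.array([.471,-.295,.06])));w=env.capture('wrist')
cv2.imwrite('pics/w4.png',w)"
```

```text
t 11.70 pos [ 0.4709 -0.2939  0.2277] fing [ 0.0003 -0.0001 -1.    ] jawyaw 84.6 f [-0.6664  0.0551 -0.5559] m [ 0.0023  0.0418 -0.0334] w 0.0653 j [-0.05  0.15  0.59  1.74 -0.09  1.28  2.04]
[274.8394 191.2638]
```

View pics/w4.png

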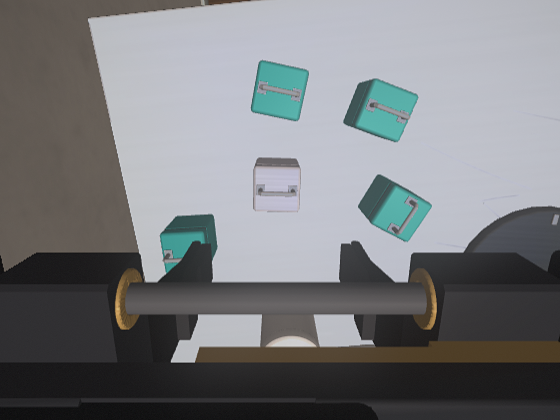

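The lid centre is at about (277,188) against the predicted (275,191), so it is aligned. The stand's bright front mark shows at (556,218). Descending and gripping.

```bash

python3 -c "
from h import *
for z in(.01,.02):print(onz('wrist',(556,218),z))"
python3 -m pendant '[0.75,0,0,-0.8,0,0,0, 0.75,0,0,-0.8,0,0,0, 0.75,0,0,-0.8,0,0,0, 0.75,0,0,-0.8,0,0,0, 0.75,0,0,-0.8,0,0,0]' >/dev/null
python3 -m pendant '[0.75,0,0,-0.8,0,0,0, 0.75,0,0,-0.8,0,0,0, 0.75,0,0,-0.4,0,0,0, 0.75,0,0,-0.4,0,0,0, 0.75,0,0,0,0,0,0]'
python3 -m pendant '[0.4,0,0,0,0,0,0, 0.4,0,0,0,0,0,0, 0.4,0,0,0,0,0,0, 0.4,0,0,0,0,0,0, 0.4,0,0,0,0,0,0]'
python3 -c "
from h import *
st()"
```

```text
[0.5422 0.0097 0.01  ]
[0.5381 0.0016 0.02  ]
clock: 13.0
tool_pos: [0.4703, -0.2941, 0.0351]
tool_rot: [0.706, 0.033, 0.707, -0.033]
ft_force: [-0.8, -0.7, 1.1]
grip_width: 0.0654
clock: 13.62
tool_pos: [0.4708, -0.2942, 0.036]
tool_rot: [0.707, 0.033, 0.706, -0.033]
ft_force: [-0.2, 1.0, 5.2]
grip_width: 0.0439
t 13.62 pos [ 0.4708 -0.2942  0.036 ] fing [ 0.0006  0.     -1.    ] jawyaw 84.6 f [-0.1713  1.0215  5.1538] m [ 0.3607  0.2519 -0.0197] w 0.0439 j [ 0.02  0.37  0.54  1.93 -0.24  0.9   2.16]
```

```bash

python3 -m pendant '[0,0,0,0,0,0,0, 0,0,0,0.8,0,0,0, 0,0,0,1,0,0,0, 0,0,0,1,0,0,0, 0,0,0,1,0,0,0]'
python3 -m pendant '[0,0,0.5,1,0,0,-0.2, 0,0,0.94,0,0,0,-0.2, 0,0,0.94,0,0,0,-0.2, 0,0,0.94,0,0,0,0, 0,0,0.94,0,0,0,0]' >/dev/null
python3 -m pendant '[0,0,0.94,0,0,0,0, 0,0,0.94,0,0,0,0, 0,0,0.94,0,0,0,0, 0,0,0.94,0,0,0,0, 0,0,0.94,0,0,0,0]' >/dev/null
python3 -m pendant '[0,0,0.94,0,0,0,0, 0,0,0.46,0,0,0,0, 0,0,0,0,0,0,0, 0,0,0,0,0,0,0, 0,0,0,0,0,0,0]'
python3 -c "
from h import *
st();im=env.capture('wrist')
for P in ([.4995,.0118,.15],[.618,-.0065,.177],[.543,.0054,.1555]):print(proj('wrist',np.array(P)))
s=env.capture('scene');env.capture('top')
s=cv2.resize(s[150:300,220:380],None,fx=2.8,fy=2.8,interpolation=2)
o=np.zeros((420,800,3),np.uint8);o[:420,:]=0
i=im[:300,80:480]; o[:300,:400]=i; o[:,400:]=s[:420,:400]
cv2.imwrite('pics/c5.png',o);st()"
```

```text
clock: 14.25
tool_pos: [0.4702, -0.2941, 0.1502]
tool_rot: [0.706, 0.033, 0.707, -0.033]
ft_force: [1.0, -0.8, -0.8]
grip_width: 0.044
clock: 16.12
tool_pos: [0.4706, 0.0155, 0.1795]
tool_rot: [0.705, 0.056, 0.705, -0.056]
ft_force: [-0.2, -0.6, -0.9]
grip_width: 0.044
t 16.12 pos [0.4706 0.0155 0.1795] fing [-0.     -0.0002 -1.    ] jawyaw 80.9 f [-0.2311 -0.6317 -0.8615] m [-0.0006  0.0284  0.046 ] w 0.0440 j [-0.44 -0.    0.31  1.97  0.    1.17  1.29]
[277.5462 297.7944]
[278.4542 501.0212]
[278.372  368.5284]
t 16.27 pos [0.4705 0.0161 0.1796] fing [-0.     -0.0001 -1.    ] jawyaw 80.9 f [-0.746   0.5558 -1.0875] m [-0.023   0.0056  0.0298] w 0.0438 j [-0.44 -0.    0.31  1.97  0.    1.17  1.29]
```

View pics/c5.png

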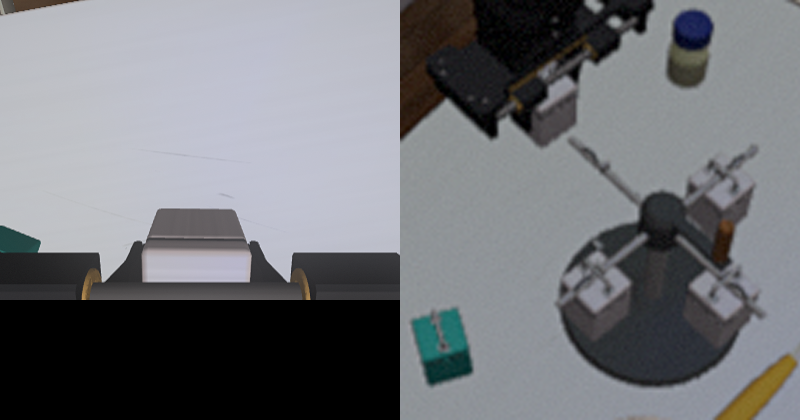

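The scene view shows the hook tip at about (281.6,200) and the tin held in front of it and upright; the wrist camera faces the other way. I'm lowering to hook height and checking the tip position from the scene camera.

```bash

python3 -m pendant '[0,0,0,-0.7,0,0,0, 0,0,0,-0.7,0,0,0, 0,0,0,-0.6,0,0,0, 0,0,0,0,0,0,0, 0,0,0,0,0,0,0]'
python3 -c "
from h import *
print('tip ray',onz('scene',(281.6,200),.15),'hub',onz('scene',(313.2,222.7),.177))
p=np.array(st()['tool_pos']); 
s=env.capture('scene')
s=cv2.resize(s[170:245,240:340],None,fx=8,fy=8,interpolation=2)
P=lambda X:tuple(int(v) for v in (proj('scene',np.array(X))-[240,170])*8+4)
for q,c in((p+[0,0,.039],(0,0,255)),((.4995,.0118,.15),(0,255,0)),((.618,-.0065,.177),(255,0,0))):cv2.circle(s,P(q),3,c,-1)
cv2.imwrite('pics/c6.png',s)"
```

```text
clock: 16.9
tool_pos: [0.471, 0.0165, 0.1203]
tool_rot: [0.705, 0.056, 0.705, -0.056]
ft_force: [0.4, -0.3, -1.1]
grip_width: 0.044
tip ray [0.5061 0.0133 0.15  ] hub [ 0.6167 -0.0058  0.177 ]
t 16.90 pos [0.471  0.0165 0.1203] fing [ 0.0007  0.0001 -1.    ] jawyaw 81.0 f [ 0.3617 -0.3157 -1.1041] m [ 0.0318  0.0117 -0.036 ] w 0.0440 j [-0.43  0.06  0.32  2.04 -0.02  1.04  1.31]
```

View pics/c6.png

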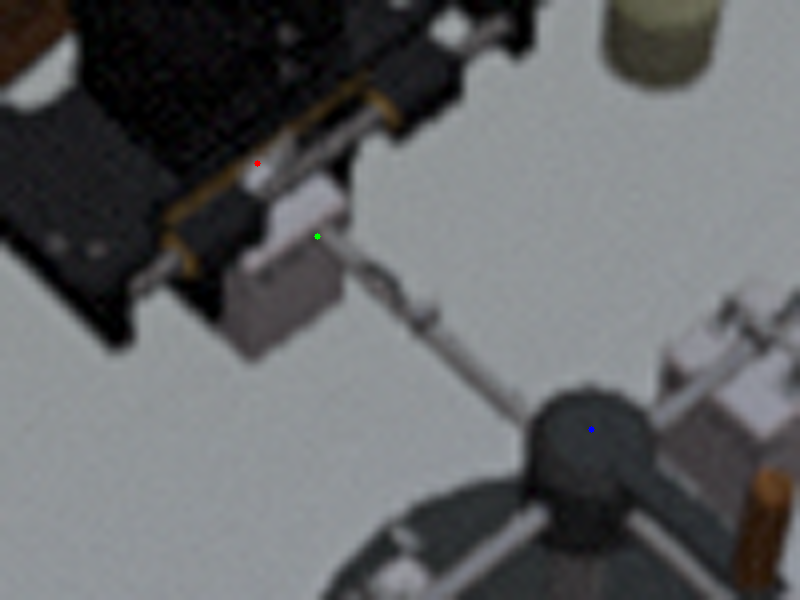

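The tip sits at the middle of the tin's near edge, within 1 px of the model, and the heights leave clearance. Advancing through the loop, stopping short of the catch.

```bash

python3 -m pendant '[0,0.3,-0.05,0,0,0,0, 0,0.3,-0.05,0,0,0,0, 0,0.3,-0.05,0,0,0,0, 0,0.3,-0.05,0,0,0,0, 0,0.16,-0.02,0,0,0,0]'
python3 -c "
from h import *
p=np.array(st()['tool_pos']); d=p[:2]-[.618,-.0065];print('from axis',np.hypot(*d),np.degrees(np.arctan2(d[1],d[0])))
s=env.capture('scene')
s=cv2.resize(s[170:245,240:340],None,fx=8,fy=8,interpolation=2)
cv2.imwrite('pics/c7.png',s)"
```

```text
clock: 17.58
tool_pos: [0.512, 0.0098, 0.1194]
tool_rot: [0.705, 0.056, 0.705, -0.056]
ft_force: [-0.7, 0.3, -1.3]
grip_width: 0.0437
t 17.57 pos [0.512  0.0098 0.1194] fing [-0.0002 -0.0003 -1.    ] jawyaw 81.0 f [-0.6648  0.2871 -1.328 ] m [ 0.0371 -0.0032  0.0172] w 0.0437 j [-0.41  0.15  0.33  1.95 -0.06  1.05  1.36]
from axis 0.10728040688282837 171.23808121033295
```

View pics/c7.png

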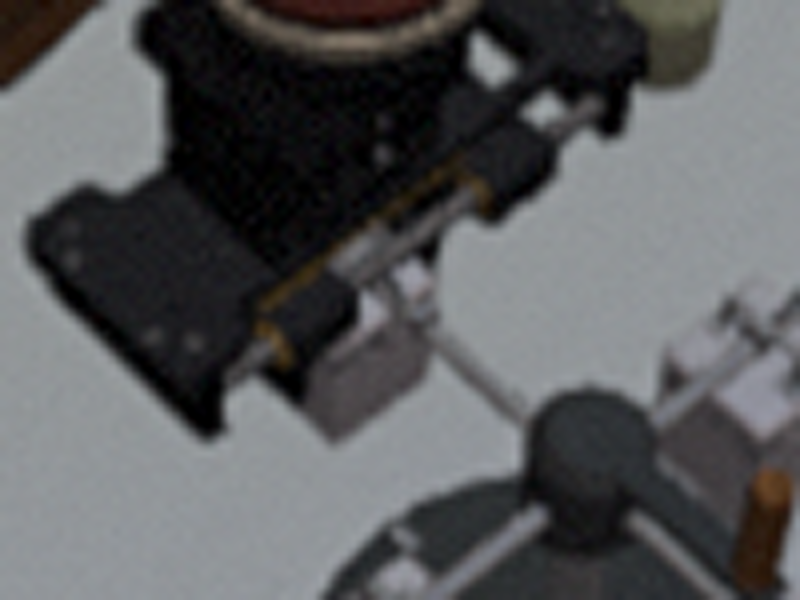

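The bar lies between the wire and the lid without contact, but by eye it could be off-centre in the loop. That was my 12th view, so I'm checking it numerically by projecting the tin and the bar and measuring the bar line in the picture.

```bash
python3 -c "
from h import *
p=np.array(st()['tool_pos']);a=np.radians(171);u=np.array([np.cos(a),np.sin(a),0]);v=np.array([-u[1],u[0],0])  # v: lateral
P=lambda X:(proj('scene',X)-[240,170])*8+4
b=p-[0,0,.036]
for du in(-.022,.022):
  for dv in(-.022,.022): print('lid',du,dv,P(b+u*du+v*dv+[0,0,.06]),'bottom',P(b+u*du+v*dv))
A=np.array([.618,-.0065,.15])
for r in(.02,.04,.06,.08,.12):print('bar',r,P(A+u*r))
# measured bar centre: scan columns in crop between x=440..520
s=cv2.cvtColor(cv2.imread('pics/c7.png'),6).astype(float)
for x in range(445,520,12):
  col=s[:,x]; y0=int(P(A+u*.05)[1]+ (x-P(A+u*.05)[0])*0.9); seg=col[y0-35:y0+35]; w=np.clip(np.median(seg)-8-seg,0,None); print(x,y0,round((w*np.arange(y0-35,y0+35)).sum()/w.sum(),1))
"
```

```text
t 17.62 pos [0.5122 0.0098 0.1195] fing [ 0.0002 -0.0003 -1.    ] jawyaw 81.0 f [ 1.5447  0.3295 -1.4478] m [ 0.0011 -0.0553  0.025 ] w 0.0441 j [-0.41  0.15  0.33  1.95 -0.06  1.05  1.36]
lid -0.022 -0.022 [443.5063 277.1716] bottom [437.5478 380.4878]
lid -0.022 0.022 [340.0966 354.9644] bottom [339.0363 456.1213]
lid 0.022 -0.022 [349.7844 193.4311] bottom [348.3051 298.9158]
lid 0.022 0.022 [246.7422 268.4908] bottom [250.1278 372.0157]
bar 0.02 [539.0487 435.2317]
bar 0.04 [493.4514 393.8754]
bar 0.06 [448.6192 353.2131]
bar 0.08 [404.5332 313.2275]
bar 0.12 [318.5263 235.22  ]
445 350 349.7
457 360 362.0
469 371 374.3
481 382 383.4
493 393 395.8
505 404 406.2
517 414 416.3
```

The model bar fits the picture within about 0.3 px, and the tin corners sit laterally within about 2 mm of centre, so the loop is centred. Pushing in slowly past the catch.

```bash

for i in 1; do python3 -m pendant '[0,0.13,-0.021,0,0,0,0, 0,0.13,-0.021,0,0,0,0, 0,0.1,-0.016,0,0,0,0, 0,0.1,-0.016,0,0,0,0, 0,0.1,-0.016,0,0,0,0]'; python3 -c "
from h import *
p=np.array(st()['tool_pos']); d=p[:2]-[.618,-.0065];print('r',np.hypot(*d))"; done
```

```text
clock: 18.25
tool_pos: [0.5272, 0.0075, 0.1191]
tool_rot: [0.704, 0.055, 0.706, -0.056]
ft_force: [-1.6, 0.1, -0.2]
grip_width: 0.0438
t 18.25 pos [0.5272 0.0075 0.1191] fing [-0.0024  0.0001 -1.    ] jawyaw 81.0 f [-1.6337  0.1225 -0.1823] m [0.0276 0.2436 0.0006] w 0.0438 j [-0.4   0.18  0.33  1.92 -0.07  1.05  1.38]
r 0.09190693004379533
```

```bash

python3 -m pendant '[0,0.1,-0.016,0,0,0,0, 0,0.08,-0.013,0,0,0,0, 0,0.08,-0.013,0,0,0,0, 0,0.06,-0.009,0,0,0,0, 0,0,0,0,0,0,0]'; python3 -c "
from h import *
p=np.array(st()['tool_pos']); d=p[:2]-[.618,-.0065];print('r',np.hypot(*d))"
```

```text
clock: 18.88
tool_pos: [0.5377, 0.0057, 0.1194]
tool_rot: [0.705, 0.055, 0.705, -0.056]
ft_force: [-0.0, -0.6, -0.4]
grip_width: 0.0438
t 18.88 pos [0.5377 0.0057 0.1194] fing [-0.0003 -0.0002 -1.    ] jawyaw 81.0 f [-0.0168 -0.6424 -0.3739] m [-0.0074  0.0166  0.0067] w 0.0438 j [-0.39  0.2   0.34  1.89 -0.08  1.05  1.39]
r 0.08120404806903077
```

```bash

python3 -m pendant '[0,0.05,-0.008,-0.03,0,0,0, 0,0.05,-0.008,-0.03,0,0,0, 0,0.05,-0.008,0,0,0,0, 0,0.03,-0.005,0,0,0,0, 0,0,0,0,0,0,0]'; python3 -c "
from h import *
p=np.array(st()['tool_pos']); d=p[:2]-[.618,-.0065];print('r',np.hypot(*d))"
```

```text
clock: 19.5
tool_pos: [0.5432, 0.0049, 0.1177]
tool_rot: [0.705, 0.056, 0.705, -0.056]
ft_force: [1.1, -0.3, -1.0]
grip_width: 0.0438
t 19.50 pos [0.5432 0.0049 0.1177] fing [ 0.     -0.0001 -1.    ] jawyaw 81.0 f [ 1.0734 -0.2678 -0.9657] m [-0.0326  0.0431 -0.0139] w 0.0438 j [-0.39  0.22  0.34  1.88 -0.08  1.05  1.4 ]
r 0.0756471939407241
```

```bash

python3 -m pendant '[0,0.04,-0.006,0,0,0,0, 0,0.04,-0.006,0,0,0,0, 0,0.02,-0.003,0,0,0,0, 0,0,0,0,0,0,0, 0,0,0,0,0,0,0]'; python3 -c "
from h import *
p=np.array(st()['tool_pos']); d=p[:2]-[.618,-.0065];print('r',np.hypot(*d))"
```

```text
clock: 20.12
tool_pos: [0.5448, 0.0047, 0.1175]
tool_rot: [0.704, 0.056, 0.706, -0.055]
ft_force: [-7.7, 1.0, 2.9]
grip_width: 0.0436
t 20.12 pos [0.5448 0.0047 0.1175] fing [-0.0029  0.0003 -1.    ] jawyaw 81.0 f [-7.6952  0.9943  2.9225] m [0.1269 1.3671 0.0414] w 0.0436 j [-0.39  0.22  0.34  1.88 -0.08  1.06  1.4 ]
r 0.07404502996540703
```

```bash

python3 -m pendant '[0,0.02,-0.003,0,0,0,0, 0,0,0,0,0,0,0, 0,0,0,0,0,0,0, 0,0,0,0,0,0,0, 0,0,0,0,0,0,0]'; python3 -c "
from h import *
p=np.array(st()['tool_pos']); d=p[:2]-[.618,-.0065];print('r',np.hypot(*d))"
```

```text
clock: 20.75
tool_pos: [0.5452, 0.0046, 0.1175]
tool_rot: [0.704, 0.056, 0.706, -0.055]
ft_force: [-8.9, 2.2, 4.5]
grip_width: 0.0435
t 20.75 pos [0.5452 0.0046 0.1175] fing [-0.0033  0.0004 -1.    ] jawyaw 81.0 f [-8.9347  2.2249  4.5226] m [0.1248 1.5547 0.0362] w 0.0435 j [-0.39  0.22  0.34  1.88 -0.09  1.06  1.4 ]
r 0.07364901298151402
```

```bash

python3 -m pendant '[0,0.03,-0.005,0,0,0,0, 0,0,0,0,0,0,0, 0,0,0,0,0,0,0, 0,0,0,0,0,0,0, 0,0,0,0,0,0,0]'; python3 -c "
from h import *
st()"
```

```text
clock: 21.38
tool_pos: [0.5459, 0.0045, 0.1174]
tool_rot: [0.704, 0.055, 0.706, -0.055]
ft_force: [-9.9, 1.1, 4.5]
grip_width: 0.0437
t 21.38 pos [0.5459 0.0045 0.1174] fing [-0.0039  0.0004 -1.    ] jawyaw 81.0 f [-9.8789  1.1341  4.4715] m [ 0.2379  1.8268 -0.003 ] w 0.0437 j [-0.39  0.23  0.34  1.87 -0.09  1.06  1.4 ]
```

```bash

python3 -m pendant '[0,0.03,-0.005,0,0,0,0, 0,0,0,0,0,0,0, 0,0,0,0,0,0,0, 0,0,0,0,0,0,0, 0,0,0,0,0,0,0]'; python3 -c "
from h import *
st();im=env.capture('scene');cv2.imwrite('pics/s8.png',im)"
```

```text
clock: 22.0
tool_pos: [0.5466, 0.0044, 0.1174]
tool_rot: [0.703, 0.055, 0.706, -0.055]
ft_force: [-10.1, 0.3, 4.9]
grip_width: 0.0437
t 22.00 pos [0.5466 0.0044 0.1174] fing [-0.0041  0.0005 -1.    ] jawyaw 81.0 f [-10.1332   0.2614   4.8808] m [0.2143 1.8627 0.0236] w 0.0437 j [-0.39  0.23  0.34  1.87 -0.09  1.06  1.4 ]
```

Holding about 10 N (9–10 N over the last 1.8 s) at r≈0.074. The catch was felt earlier at r≈0.092, followed by a free stretch, so this is the shoulder. Easing off, opening and lifting away.

```bash

python3 -m pendant '[0,-0.04,0.006,0,0,0,0, 0,0,0,0,0,0,0, 0.55,0,0,0,0,0,0, 0.75,0,0,0,0,0,0, 0.75,0,0,0,0,0,0]'
python3 -c "
from h import *
st()"
```

```text
clock: 22.68
tool_pos: [0.5477, 0.0042, 0.1179]
tool_rot: [0.705, 0.056, 0.705, -0.056]
ft_force: [-0.2, 0.5, -0.3]
grip_width: 0.06
t 22.68 pos [0.5477 0.0042 0.1179] fing [ 0.0008 -0.     -1.    ] jawyaw 81.0 f [-0.1616  0.4834 -0.2864] m [-0.0408  0.0187  0.0222] w 0.0600 j [-0.39  0.23  0.34  1.87 -0.09  1.06  1.4 ]
```

```bash

python3 -m pendant '[0.75,0,0,0,0,0,0, 0.75,0,0,0.5,0,0,0, 0.75,0,0,0.5,0,0,0, 0.75,0,0,0.7,0,0,0, 0.75,0,0,0.9,0,0,0]'
python3 -m pendant '[0.75,0,0,1,0,0,0, 0.75,0,0,1,0,0,0, 0.75,0.5,0,1,0,0,0, 0.75,1,-0.2,1,0,0,0, 0.75,1,-0.3,0.05,0,0,0]'
python3 -m pendant '[0.75,0.35,-0.04,0,0,0,0.4, 0.75,0,0,0,0,0,0, 0.75,0,0,0,0,0,0, 0.75,0,0,0,0,0,0, 0.75,0,0,0,0,0,0]'
python3 -c "
from h import *
st();c=env.get_calibration('wrist');im=env.capture('wrist');cv2.imwrite('pics/w9.png',im)
cv2.imwrite('pics/s9.png',env.capture('scene'))
old=cv2.imread('pics/w3.png')
g=lambda i:cv2.cvtColor(i,6)[140:225,150:420].astype(np.float32)
print('carousel shift',cv2.phaseCorrelate(g(old),g(im)))
A=np.array([.6183,-.0065,0]);u=np.array([np.cos(np.radians(171)),np.sin(np.radians(171)),0])
for k,X in dict(tip=A+u*.12+[0,0,.15],peak=A+u*.091+[0,0,.16],home=A+u*.076+[0,0,.1555],hub=A+[0,0,.177],lid=A+u*.076+[0,0,.1405]).items(): print(k,proj('wrist',X))
"
```

```text
clock: 23.3
tool_pos: [0.5473, 0.0042, 0.1974]
tool_rot: [0.705, 0.056, 0.705, -0.056]
ft_force: [-0.1, 0.1, 0.5]
grip_width: 0.0651
clock: 23.92
tool_pos: [0.6241, -0.0106, 0.3217]
tool_rot: [0.707, 0.056, 0.703, -0.055]
ft_force: [0.6, 0.5, -0.1]
grip_width: 0.0652
clock: 24.55
tool_pos: [0.6325, -0.0118, 0.3176]
tool_rot: [0.706, 0.041, 0.706, -0.041]
ft_force: [0.3, -0.6, -0.0]
grip_width: 0.0652
t 24.55 pos [ 0.6325 -0.0118  0.3176] fing [ 0.0003  0.0002 -1.    ] jawyaw 83.4 f [ 0.3404 -0.5575 -0.0156] m [ 0.0153  0.0181 -0.0445] w 0.0652 j [-0.35  0.28  0.38  1.4  -0.1   1.49  1.48]
carousel shift ((0.34026476690354457, 0.6954503610514209), 1.0114203351809654)
tip [286.7084  31.8445]
peak [285.2706  68.3071]
home [284.2382  87.8943]
hub [280.4184 181.5692]
lid [283.8339  88.712 ]
```

The rack has not moved (shift under 1 px). No views are left, so I'm checking the tin numerically from the profile along and across the hook, before and after.

```bash
python3 -c "
import cv2,numpy as np
a=cv2.cvtColor(cv2.imread('pics/w3.png'),6);b=cv2.cvtColor(cv2.imread('pics/w9.png'),6)
for y in range(28,124,2): print(y,''.join('%4d'%v for v in a[y,278:296:2]),' | ',''.join('%4d'%v for v in b[y,252:322:3]))
"
```

```text
28  218 218 218 219 218 218 219 219 219  |   209 209 209 209 209 208 209 208 209 208 208 208 208 208 208 209 209 209 209 209 209 209 209 209
30  218 219 219 219 219 220 219 219 220  |   210 208 208 209 208 208 208 208 208 208 208 209 209 209 209 209 209 209 209 209 209 209 210 210
32  219 219 219 221 203 193 223 220 220  |   209 208 208 208 209 208 209 209 210 210 209 211 190 211 209 209 210 210 210 209 210 210 210 210
34  220 219 220 202 151 167 165 223 219  |   209 209 209 209 210 209 209 210 210 210 210 167 153 186 209 209 210 210 211 210 210 210 209 209
36  219 219 222 115 173 177 177 208 220  |   209 210 210 210 210 209 210 210 210 210 211 131 167 152 210 209 204 199 210 210 209 209 209 209
38  219 219 222 114 174 175 177 192 219  |   210 210 210 210 210 210 210 210 210 209 210 139 166 155 210 209 208 198 189 209 210 209 209 210
40  219 219 222 119 176 175 176 210 219  |   210 210 210 210 210 209 209 208 209 209 211 143 166 152 209 208 209 209 207 193 203 209 209 210
42  219 219 223 125 177 175 175 224 219  |   209 209 209 210 209 209 209 209 210 209 211 145 165 149 210 209 208 
[... 4979 characters left out ...]
112 172 173 176  87  93  92  93  |    87  87  87 124 127 136 143 148 159 168 159 165 149 189 191 188 189 192  88  91  92  93  92  94
116   92 118 174 172 173  90  94  94  93  |    89  89  89  88  88  89  88  87  86  86 161 165  87  97 100 113 118 125  89  92  91  91  92  93
118   90 123 174 172 171  87  93  93  93  |    88  87  88  87  87  87  87  87  88  86 162 165  83  90  91  90  91  91  91  93  93  92  92  94
120   90 127 176 173 168  88  91  89  90  |    87  87  87  86  87  87  86  87  86  86 163 166  81  87  87  88  88  88  89  90  90  93  93  95
122   90 132 176 172 168  90  91  92  93  |    87  87  87  87  87  88  88  88  89  77 164 167  85  89  89  88  89  89  88  89  90  90  90  90
```

The numeric profile shows a good result. The lid is at rows 64–114. The wire crosses over the bar at rows 86–90, directly against the shoulder at rows 91–95. The catch slot at rows 57–83 looks as it did before (up). Next, a quick bystander check, then I hand in.

```bash
python3 -c "
from h import *
a=cv2.cvtColor(cv2.imread('pics/scene0.png'),6);b=cv2.cvtColor(cv2.imread('pics/s9.png'),6)
for n,(x,y) in dict(jar=(323,166),salt=(388,182),can=(241,337),t1=(172,274),t2=(204,255),t3=(235,273),t4=(178,343)).items():
  p=a[y-14:y+14,x-14:x+14];q=b[y-20:y+20,x-20:x+20];r=cv2.matchTemplate(q,p,5);m=cv2.minMaxLoc(r);print(n,np.array(m[3])-6,round(m[1],3))
st(); print(env.close_job())"
```

```text
jar [-6  6] 0.244
salt [0 0] 0.998
can [0 0] 0.995
t1 [0 0] 0.998
t2 [0 0] 0.998
t3 [0 0] 0.998
t4 [0 0] 0.998
t 24.65 pos [ 0.6327 -0.0118  0.3174] fing [ 0.0002  0.0001 -1.    ] jawyaw 83.4 f [-0.23   -0.1112  0.0215] m [ 0.0332 -0.023   0.0535] w 0.0650 j [-0.35  0.28  0.38  1.4  -0.1   1.49  1.48]
the job is handed in; nothing more can be done
None
```

```bash
python3 -c "
import cv2
a=cv2.imread('pics/w3.png');b=cv2.imread('pics/w9.png')
r=cv2.matchTemplate(b[0:40,440:560],a[0:34,455:545],5);print(cv2.minMaxLoc(r))
s=cv2.imread('pics/s9.png');print(s[160:175:5,315:332:5].tolist())"
```

```text
(0.2747018337249756, 0.994705080986023, (0, 0), (16, 0))
[[[16, 14, 8], [5, 3, 0], [16, 12, 12], [10, 6, 8]], [[0, 0, 0], [17, 19, 14], [3, 0, 0], [2, 2, 4]], [[1, 3, 0], [3, 1, 4], [9, 7, 4], [17, 14, 19]]]
```

I turned the carousel counter-clockwise by its handle until it met its stop, then hung the loose grey tin on the free hook and handed the job in. It took about 25 s of robot time, and the tool was clear of everything at the end. `env.close_job()` gives no verdict.

- **Carousel:** turning took about 3–5 N at the handle. Reaction at the stop rose briefly to about 23 N before I backed off. Afterwards the rack showed less than 1 px of movement in the wrist view, so it is still at its stop.
- **Push:** the catch gave a slight force near 92 mm from the axis. I then pushed at a reported 9–10 N along the hook for about 1.8 s; the highest value read was 10.1 N. Force is only reported at the end of each move, so I could not see peaks in between.
- **Slip during the push:** the tool crept in about 1.4 mm while the force stayed near 10 N, and there was about 5 N upward on it. I took this as the tin tilting slightly in the grip.
- **Tin on the hook:** my 12 picture views were used up, so the last check was on pixel values only. The wire lies across the bar against the shoulder, and the catch shows the same up profile as before.
- **Bystanders:** the salt shaker, canister and all four turquoise tins match the first scene picture exactly. The scene check failed for the jar because the arm hid it. I rechecked it after handing in: in the wrist pictures its place is unchanged to about 1 px since before the tin was fetched.

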